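# Put a van gear selector into fourth on the dinette table

### The arm

A 6-joint arm with a two-finger parallel gripper is mounted at the origin on the work surface. World frame = base frame: x ahead of the robot, y to its left, z up, the work surface at z = 0. Lengths are in mm, angles in degrees, forces in N, time in s.
With the tool pointing down it reaches from about 275 to 750 mm from the base axis. Payload 10.2 kg.
Tool frame: the origin (TCP) lies on the centre line of the jaws, within the pads' length; the fingertips stand 14 mm ahead of it and the grasp point (between the pads) lies 5 mm behind it; z points along the fingers, y is the line along which they close (so a half turn about z gives the same grasp; the last joint's range is limited). The gripper opens to 88 mm and grips with 3 to 60 N. Pads are 18 mm wide; open, the fingers measure 123 mm over their backs; the gripper's body (75 mm by 187 mm) begins 45 mm behind the grasp point.
Start: joints at [-83.617, 17.928, 85.812, -0, 76.261, -12.8], TCP at [172.492, -495.861, 252.72] pointing down, gripper open.
Joint ranges: [-168.41, 168.41], [-55.51, 124.54], [10.69, 146.95], [-70.63, 250.63], [1, 178], [-165.06, 165.06]. Speed limits (degrees/s): [136.94, 136.94, 172.46, 180, 180, 180].

### API

Orientations are given as a 3x3 rotation matrix whose columns are the frame's x, y, z axes.
In Python, from cell import sensors, camera, arm gives the robot as it stands. The module is installed in compiled form; this text tells all that it offers.
- The arm moves only by the tool jog_arm, never from a script. Its argument "plan" is a list of rows, each a list of 7 numbers: the turn, a rotation vector about the world's x, y, z in degrees, then the shift along the world's x, y, z in cm, then the finger opening in cm, from 0 to 8.81. A call has 1 to 20 rows; each row shifts and turns the commanded pose from where the row before left it; what a row does not reach is not made up. A row lasts 1/8 s, in which the tool goes at most 62.5 mm and 10.7 degrees, less where a joint would pass 70% of its speed; a pose out of reach is approached as far as the arm can. A call with a gripper value outside its range is refused whole. The fingers move at their own pace and stop on an object; the grip force is fixed at half the most. Time passes only in rows, so rows that do not move let the fingers close. It gives the time, the measured TCP pose, the force, the opening and the grip force at its end, in the units of the state.
- sensors.get_obs(): the state, without advancing time (a new reading comes with each control period).
- camera(name): name is "scene" or "top"; returns a dict with "color" (384x512x3 uint8, blue, green, red), "intrinsics" (3x3 intrinsics, pixels), "cam_to_world" (4x4, takes a point from camera to world coordinates). Camera axes: x right, y down, z forward; pixel columns grow to the right and rows downward; lengths in mm; the calibration is good to about 2 mm. A picture is of the moment at which its call begins. There is no depth.
- arm.job_done(): hands the job in; it is judged then, once.
The state is a dict: "time": time; "joint_positions": joint angles; "qd": joint speeds; "joint_efforts": joint torques, N m; "ee_pos": TCP position; "tool_rot": TCP orientation; "contact_force": force on the tool from outside, world axes, zero at the start; "moment": the same for the moment, N m; "grip_width": finger opening in mm; "gripper_force": force on a finger pad.
Only numpy, scipy, OpenCV 4.12 (cv2) and the standard library are available. Lean on these libraries where they do the work, as an engineer would, in place of code of your own. Each camera call takes 0.05 s, during which the arm holds its last target. There are 200 camera calls.

### The job

The motorhome's gear selector stands on its bench plate with its cables off, and the cables can only be fitted and set with the lever in fourth: of the gate's three tracks the middle one, at the driver's end, which is the end away from the upright cable bracket. The lever has been left somewhere in the left-hand track (left as the driver sees it, looking towards the bracket): with the fingertips push it to the cross slot, along that, and fully home into fourth, then leave it there. Only push it, without taking it between the fingers or forcing it hard against the gate, and leave the other things on the table where they are.

Things in the scene. Friction and masses are not known exactly. Their poses are not given: they have to be found in the camera images.
- selector: Gear selector bolted to a heavy steel bench plate; cannot move. Origin: centre of the plate's underside, on the table. +x forward (to the cable bracket), +y driver's left, +z up; yaw within 0.45 rad of the world's, so forward is roughly away from the robot. Plate 260 x 240 mm, top at 16 mm; black housing about 106 x 106 mm with a steel gate plate on top, top face 134 mm above the table.
- gate (a point): Centre of the gate, 131 mm above the table. Three tracks along x at y = +23, 0, -23 mm, 14 mm wide, reaching 33 mm forward and back, joined at x = 0 by a cross slot 16 mm wide along y; the tongues between have round noses. First left forward, second left back, third middle forward, FOURTH MIDDLE BACK, fifth right forward, reverse right back. Axes as the selector's.
- fourth (a point): The place of the lever's rod in the gate when fully home in fourth: middle track, end nearest the driver (selector x = -27 mm, y = 0, 131 mm above the table).
- bracket (a point): Top middle of the upright steel cable bracket that marks the forward end of the selector: 100 mm wide, 74 mm high, with two black cable ferrules, 111 mm forward of the selector's origin.
- pivot (a point): Pivot of the lever inside the housing, 46 mm above the selector's origin; axes as the selector's. Knob centre from here, in mm, in the selector's axes: x = 165 sin(fore), y = 165 cos(fore) sin(side), z = 165 cos(fore) cos(side), where fore and side are the two lever angles.
- knob (a point): Centre of the lever's black ball knob, 48 mm in diameter, 165 mm from the pivot, 211 mm above the table when upright, never under 198 mm. z axis up along the rod. Below the ball an 18 mm wide collar, then the bare 10 mm rod down to the gate, 80 mm below the ball's centre.
- lever_fore (a joint): Fore-and-aft angle of the lever, rad: 0 in the cross slot, positive with the knob forward, limits +-0.308 = fully home in a gear (knob 50 mm from neutral). No spring or detent: it stays where it is left. A push of about 3 to 5 N at the knob moves it. Away from neutral it swings freely along its track.
- lever_side (a joint): Sideways angle of the lever, rad: positive to the driver's left. +0.264 left track, 0 middle, -0.264 right (also the limits); one track is about 43 mm at the knob. The gate lets it change only while lever_fore is within about 0.035 of 0; the rod enters a track when within about 0.024 of its middle. No spring: it stays where it is left; about 3 to 5 N at the knob moves it.
- spanner: Bystander: steel spanner 180 mm long, 38 mm wide, 8 mm thick, lying on the bench plate to the right of the housing. Origin under its middle.
- socket: Bystander: steel socket, a tube 25 mm in diameter, 38 mm tall, standing on the bench plate to the left of the housing. Origin under its centre.
- lens: Bystander: white and black telephoto lens, 91 mm in diameter, 206 mm tall, standing on the table right of the selector. Origin under its centre.
- can: Bystander: plain aluminium drink can, 66 mm in diameter, 115 mm tall, right of the selector, beyond the lens. Origin under its centre.
- drive: Bystander: flat black portable drive 76 x 112 x 18 mm with a pale label, lying left of the selector, nearer the robot than the tin. Origin under its centre.
- tin: Bystander: low steel grease tin, 64 mm in diameter, 42 mm tall, left of the selector. Origin under its centre.
- drivecase: Bystander: orange hard case 75 x 125 x 46 mm, on the table to the left. Origin under its centre.

How it is judged:
By the outcome, as a careful person would: the job done as asked, in the order asked, and still so for the second after the job is handed in, with the robot touching nothing.
It also fails if it takes over 70 s, if anything falls off the work surface, if the arm or the gripper's body presses on something with over 40 N, if the wrist force passes 120 N, or if a joint passes its speed limit or range.

## Working session

There is one attempt and no reset: what is moved stays moved. The work goes in short steps, Python scripts to look and compute and a tool call to move; the robot and the scene stay as the last step left them, time stands still between calls to the robot, and variables do not carry over. Pictures are saved under pics/ and viewed, at most 10 in all, crops included, and the job is handed in when it is done.

Besides the shell and the picture viewer there is one more tool, called as a command line: name --pt "numbers of a row" for each row, then --argument value for the rest. jog_arm: Moves the arm, as the interface text tells. Its arguments: {"type":"object","properties":{"plan":{"type":"array"}},"required":["plan"]}

```bash
mkdir -p pics; python3 - <<'E'
from cell import sensors,camera
import cv2,numpy as np
o=sensors.get_obs();print(o['time'],o['ee_pos'],o['tool_rot'],o['contact_force'],o['grip_width'])
for n in('scene','top'):
    c=camera(n);cv2.imwrite(f'pics/{n}0.png',cv2.resize(c['color'],(800,600)));np.savez(f'{n}.npz',**c);print(c['intrinsics'],c['cam_to_world'])
E
```

```text
0.0 [ 172.4578264  -495.63545911  252.17512539] [[ 9.44490304e-01  3.28539267e-01 -1.26677695e-04]
 [ 3.28539164e-01 -9.44489529e-01  1.24397321e-03]
 [ 2.89048291e-04 -1.21653922e-03 -9.99999218e-01]] [-0.4207396   0.1923274   0.35382014] 88.22555156697089
[[448.17506784   0.         244.23870479]
 [  0.         448.17506784 191.80885618]
 [  0.           0.           1.        ]] [[ 7.60248803e-01  4.41744413e-01 -4.76323032e-01  1.14197497e+03]
 [ 6.49485068e-01 -5.01251381e-01  5.71765860e-01 -5.26610864e+02]
 [ 1.38167962e-02 -7.44049008e-01 -6.67982163e-01  8.69326376e+02]
 [ 0.00000000e+00  0.00000000e+00  0.00000000e+00  1.00000000e+00]]
[[483.56040197   0.         256.53512438]
 [  0.         483.56040197 199.6339094 ]
 [  0.           0.           1.        ]] [[ 2.18835939e-02 -9.94445860e-01  1.02949212e-01  4.99709330e+02]
 [-9.99697264e-01 -2.06074852e-02  1.34429454e-02  6.85212557e+01]
 [-1.12467570e-02 -1.03212226e-01 -9.94595771e-01  1.32499057e+03]
 [ 0.00000000e+00  0.00000000e+00  0.00000000e+00  1.00000000e+00]]
```

View pics/scene0.png

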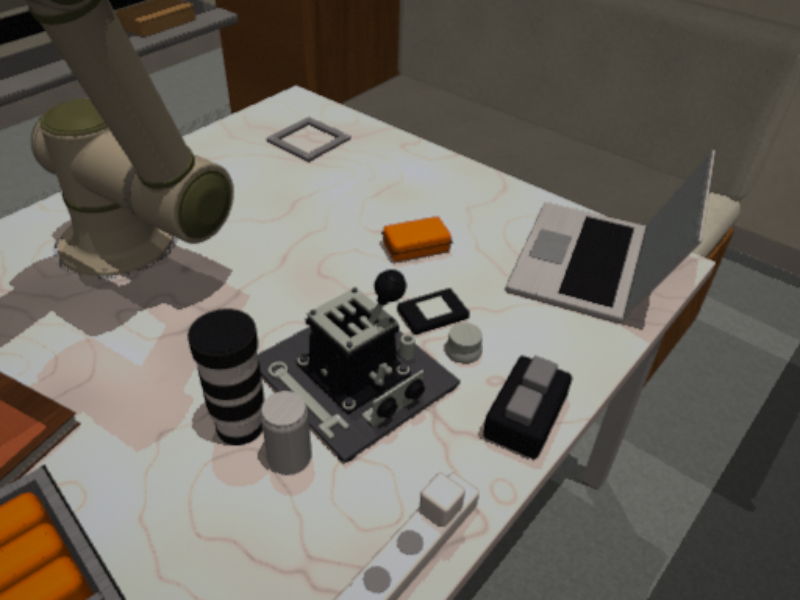

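View pics/top0.png

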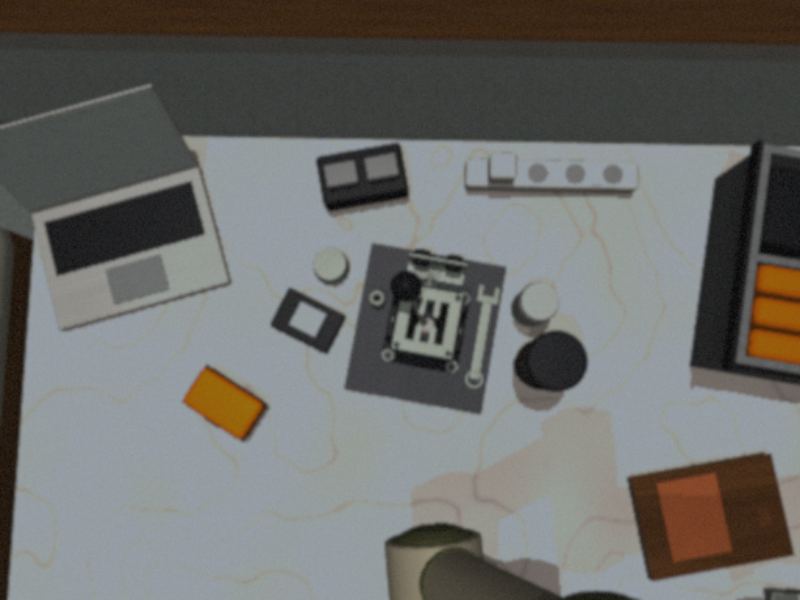

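The scene view shows the knob at about (390,285) of 800x600. In the top view the knob is at about (405,285), and the plate corners are near (372,244), (506,266), (480,413) and (346,388). The lever is left and forward, in first gear.

```bash
cat > h.py <<'E'
import numpy as np,cv2
def ray(c,uv):
    K=c['intrinsics'];T=c['cam_to_world']
    d=T[:3,:3]@np.linalg.inv(K)@np.array([uv[0],uv[1],1.]);return T[:3,3],d/np.linalg.norm(d)
def onz(c,uv,z):
    p,d=ray(c,uv);return p+d*(z-p[2])/d[2]
def tri(a,b):
    (p,d),(q,e)=a,b;s=np.linalg.lstsq(np.c_[d,-e],q-p,rcond=None)[0]
    A,B=p+s[0]*d,q+s[1]*e;return (A+B)/2,np.linalg.norm(A-B)
def blob(c,uv,r,thr):
    g=c['color'].max(2);m=(g<thr).astype('uint8');k=np.zeros_like(m);cv2.circle(k,(int(uv[0]),int(uv[1])),r,1,-1)
    m=cv2.morphologyEx(m&k,cv2.MORPH_OPEN,np.ones((5,5),np.uint8))
    cs=cv2.findContours(m,cv2.RETR_EXTERNAL,cv2.CHAIN_APPROX_NONE)[0];q=max(cs,key=cv2.contourArea)
    return cv2.minEnclosingCircle(q),cv2.contourArea(q)
E
python3 - <<'E'
from h import *
s=np.load('scene.npz');t=np.load('top.npz');k=512/800
def quad():
    g=t['color'].max(2); m=((g<95)).astype('uint8');m[:150]=0;m[270:]=0;m[:,:215]=0;m[:,328:]=0
    cs=cv2.findContours(m,cv2.RETR_EXTERNAL,cv2.CHAIN_APPROX_NONE)[0];q=max(cs,key=cv2.contourArea)
    return cv2.minAreaRect(q)
r=quad();b=cv2.boxPoints(r);print(r,b/k)
w=[onz(t,p,16) for p in b];print(np.round(w),[np.linalg.norm(w[i]-w[i-1]) for i in range(4)])
c=np.mean(w,0);man=np.array([onz(t,np.array(p)*k,16) for p in[(372,244),(506,266),(480,413),(346,388)]]);print('man',man.mean(0))
f=(man[0]+man[1]-man[2]-man[3]);print('yaw man',np.degrees(np.arctan2(f[1],f[0])),'centre',c)
for i in range(4):
    e=w[i]-w[i-1];print(np.linalg.norm(e),np.degrees(np.arctan2(e[1],e[0])))
bs=blob(s,(390*k,285*k),14,60);bt=blob(t,(405*k,285*k),13,45);print(bs,bt)
for a in((np.array((390,285))*k,np.array((405,285))*k),(bs[0][0],bt[0][0])):
    print(tri(ray(s,a[0]),ray(t,a[1])))
v=np.hstack([cv2.resize(s['color'][150:250,190:290],(390,390),interpolation=cv2.INTER_CUBIC),cv2.resize(t['color'][150:270,215:335],(390,390),interpolation=cv2.INTER_CUBIC)]);cv2.imwrite('pics/c1.png',v)
E
```

```text
((272.49395751953125, 208.76318359375), (87.65829467773438, 96.74577331542969), 10.520785331726074) [[344.63925 388.00003]
 [372.24088 239.37602]
 [506.9044  264.38495]
 [479.30276 413.00894]]
[[501. 180.  16.]
 [763. 139.  16.]
 [723. -98.  16.]
 [464. -52.  16.]] [np.float64(235.52838439620055), np.float64(264.43148421731115), np.float64(240.27400983357944), np.float64(263.0016500738023)]
man [609.76674326  42.00097639  16.        ]
yaw man -9.038246409865485 centre [612.53290479  42.44455581  16.        ]
235.52838439620055 80.8066944066976
264.43148421731115 -8.902048315601998
240.27400983357944 -99.53868324630201
263.0016500738023 170.06661409664167
(((248.5, 184.0), 11.926960945129395), 297.0) (((259.0089416503906, 183.67857360839844), 10.135591506958008), 259.0)
(array([655.6882528 ,  77.49012307, 202.67388602]), np.float64(2.4446401668921145))
(array([653.15407709,  77.57730314, 196.40793939]), np.float64(3.452774678958455))
```

View pics/c1.png

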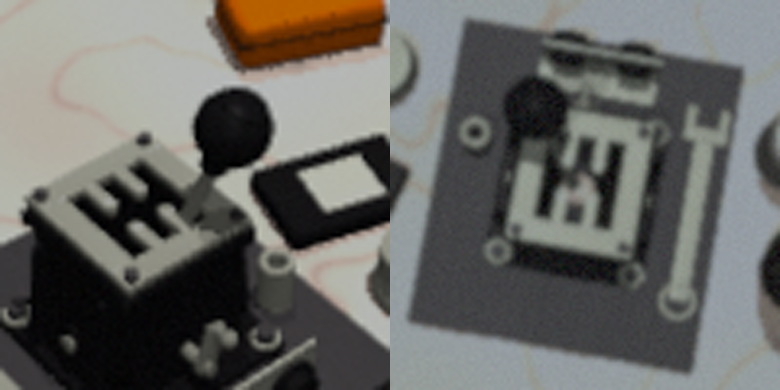

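The crop confirms the lever is in the left track, forward, with the knob at crop (233,128) in scene and (536,106) in top. The gate's screws are visible: in scene at (145,140), (37,195), (130,275) and (235,215), and in top at (642,133) and (515,225). I'll use them to refine the gate centre.

```bash
python3 - <<'E'
from h import *
s=np.load('scene.npz');t=np.load('top.npz')
S=lambda u,v:(190+u/3.9-.4,150+v/3.9-.4);T=lambda u,v:(215+(u-390)/3.25-.35,150+v/3.25-.35)
sc=np.array([onz(s,S(*p),134) for p in[(145,140),(37,195),(130,275),(235,215)]]);print(sc.round(1),sc.mean(0))
tc=np.array([onz(t,T(*p),134) for p in[(642,133),(515,225)]]);print(tc.round(1),tc.mean(0))
k,e=tri(ray(s,S(233,128)),ray(t,T(536,106)));print('knob',k,e)
y=np.radians(-9.2);R=np.array([[np.cos(y),-np.sin(y)],[np.sin(y),np.cos(y)]])
for c in((610.5,42),sc.mean(0)[:2],tc.mean(0)[:2]):print('knob rel',R.T@(k[:2]-c))
E
```

```text
[[569.7  91.9 134. ]
 [554.4   9.7 134. ]
 [644.1  -3.4 134. ]
 [657.6  76.6 134. ]] [606.41872908  43.71951194 134.        ]
[[647.4  -3.3 134. ]
 [575.1  92.  134. ]] [611.24771652  44.37742434 134.        ]
knob [655.8500655   76.53961984 203.33436109] 2.6696497288102714
knob rel [39.24445883 41.34593366]
knob rel [43.54814698 40.30105951]
knob rel [38.88646617 38.87954607]
```

jog_arm --pt "0 0 0 0 0 2.5 0" --pt "0 0 0 0 0 2.5 0" --pt "0 0 -1.6 2.9 3.15 0 0" --pt "0 0 -1.6 2.9 3.15 0 0" --pt "0 0 -1.6 2.9 3.15 0 0" --pt "0 0 -1.6 2.9 3.15 0 0" --pt "0 0 -1.6 2.9 3.15 0 0" --pt "0 0 -1.6 2.9 3.15 0 0" --pt "0 0 -1.6 2.9 3.15 0 0" --pt "0 0 -1.6 2.9 3.15 0 0" --pt "0 0 -1.6 2.9 3.15 0 0" --pt "0 0 -1.6 2.9 3.15 0 0" --pt "0 0 -1.6 2.9 3.15 0 0" --pt "0 0 -1.6 2.9 3.15 0 0" --pt "0 0 -1.6 2.9 3.15 0 0" --pt "0 0 -1.6 2.9 3.15 0 0" --pt "0 0 -1.6 2.9 3.15 0 0" --pt "0 0 -1.6 2.9 3.15 0 0" --pt "0 0 0 0.9 0 0 0" --pt "0 0 0 0 0 0 0"

```text
time: 2.6
ee_pos: [645.5, 7.6, 302.0]
tool_rot: [[0.994, -0.112, -0.001], [-0.112, -0.994, -0.0], [-0.001, 0.0, -1.0]]
contact_force: [-0.1, -0.1, -0.9]
grip_width: 0.7
gripper_force: 0.0
```

jog_arm --pt "0 0 -0.7 1.4 1.6 0 0" --pt "0 0 -0.7 1.4 1.6 0 0" --pt "0 0 -0.7 1.4 1.6 0 0" --pt "0 0 -0.7 1.4 1.6 0 0" --pt "0 0 0 0 0 0 0" --pt "0 0 0 0 0 -2 0" --pt "0 0 0 0 0 -2 0" --pt "0 0 0 0 0 -2 0" --pt "0 0 0 0 0 -2 0" --pt "0 0 0 0 0 -1.8 0" --pt "0 0 0 0 0 0 0"

```text
time: 3.98
ee_pos: [700.5, 70.8, 203.9]
tool_rot: [[0.987, -0.161, -0.003], [-0.161, -0.987, -0.0], [-0.003, 0.0, -1.0]]
contact_force: [0.4, 0.4, -0.5]
grip_width: 0.5
gripper_force: 0.0
```

jog_arm --pt "0 0 0 -0.49 0.08 0 0" --pt "0 0 0 -0.49 0.08 0 0" --pt "0 0 0 -0.49 0.08 0 0" --pt "0 0 0 -0.49 0.08 0 0" --pt "0 0 0 -0.49 0.08 0 0" --pt "0 0 0 -0.49 0.08 0 0" --pt "0 0 0 -0.49 0.08 0 0" --pt "0 0 0 -0.49 0.08 0 0" --pt "0 0 0 -0.49 0.08 0 0" --pt "0 0 0 0 0 0 0"

```text
time: 5.22
ee_pos: [656.9, 79.4, 204.6]
tool_rot: [[0.987, -0.16, -0.001], [-0.16, -0.987, 0.0], [-0.001, 0.0, -1.0]]
contact_force: [2.2, -0.3, 2.1]
grip_width: 0.7
gripper_force: 0.9
```

```bash
python3 - <<'E'
from h import *
from cell import camera
c=camera('scene');t=camera('top');np.savez('s1.npz',**c)
v=np.hstack([cv2.resize(c['color'][110:250,170:310],(390,390),interpolation=cv2.INTER_CUBIC),cv2.resize(t['color'][150:270,215:335],(390,390),interpolation=cv2.INTER_CUBIC)]);cv2.imwrite('pics/c2.png',v)
E
```

```text
(no output)
```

View pics/c2.png

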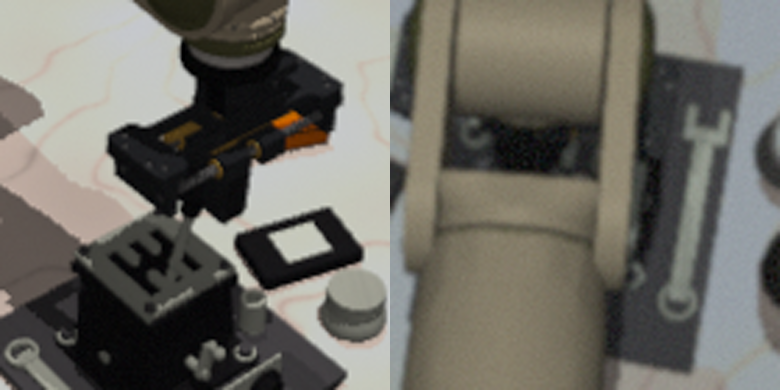

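The scene view shows the fingers behind the ball and the rod moved rearward in the left track. The arm hides the top view. I'll push about 7 mm more, then back off and lift so the ball shows in the scene view.

jog_arm --pt "0 0 0 -0.35 0.06 0 0" --pt "0 0 0 -0.35 0.06 0 0" --pt "0 0 0 0 0 0 0"

```text
time: 5.7
ee_pos: [650.1, 80.6, 204.8]
tool_rot: [[0.987, -0.16, -0.0], [-0.16, -0.987, 0.0], [-0.0, -0.0, -1.0]]
contact_force: [2.5, 0.4, 2.2]
grip_width: 0.3
gripper_force: 1.2
```

jog_arm --pt "0 0 0 1.2 -0.2 0 0" --pt "0 0 0 1.2 -0.2 0 0" --pt "0 0 0 0 0 3 0" --pt "0 0 0 0 0 4 0" --pt "0 0 0 0 4 3 0" --pt "0 0 0 0 4.5 0 0" --pt "0 0 0 -2 4.5 0 0" --pt "0 0 0 -2 0 0 0" --pt "0 0 0 0 0 0 0"

```text
time: 6.82
ee_pos: [633.3, 207.1, 304.7]
tool_rot: [[0.987, -0.159, -0.002], [-0.159, -0.987, -0.0], [-0.002, 0.001, -1.0]]
contact_force: [-0.1, -0.6, 0.0]
grip_width: 0.0
gripper_force: 0.0
```

```bash
python3 - <<'E'
from h import *
from cell import camera
c=camera('scene');t=camera('top');np.savez('s2.npz',**c);np.savez('t2.npz',**t)
v=np.hstack([cv2.resize(c['color'][150:250,190:290],(390,390),interpolation=cv2.INTER_CUBIC),cv2.resize(t['color'][150:270,215:335],(390,390),interpolation=cv2.INTER_CUBIC)]);cv2.imwrite('pics/c3.png',v)
E
```

```text
(no output)
```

View pics/c3.png

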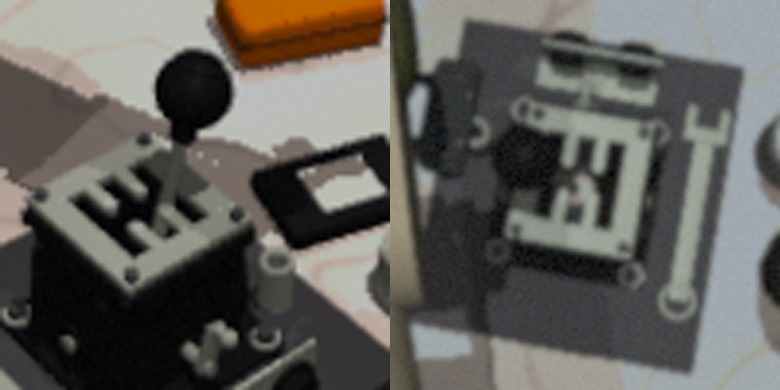

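The knob is now at scene crop (194,89) and top crop (523,154). The gate screws in the top crop are at (642,132), (627,248), (515,228) and (524,110).

```bash
python3 - <<'E'
from h import *
s=np.load('s2.npz');t=np.load('t2.npz')
S=lambda u,v:(190+u/3.9-.4,150+v/3.9-.4);T=lambda u,v:(215+(u-390)/3.25-.35,150+v/3.25-.35)
k,e=tri(ray(s,S(194,89)),ray(t,T(523,154)));print('knob',k,e)
ks=onz(s,S(194,89),205.3);kt=onz(t,T(523,154),205.3);print(ks,kt)
y=np.radians(-9.2);R=np.array([[np.cos(y),-np.sin(y)],[np.sin(y),np.cos(y)]])
tc=np.array([onz(t,T(*p),134) for p in[(642,132),(515,228),(627,248),(524,110)]]).mean(0);print(tc)
cs=np.array([606.4,43.7])
print('tri',R.T@(k[:2]-(609.5,42.8)),'top-only',R.T@(kt[:2]-tc[:2]),'scene-only',R.T@(ks[:2]-cs))
k0=onz(t,T(536,106),201);print('moved top',R.T@(kt[:2]-k0[:2]))
E
```

```text
knob [619.78431668  84.47939791 208.36868656] 4.26784891996419
[615.99465632  85.63723103 205.3       ] [621.64647039  86.02890487 205.3       ]
[610.92752045  45.66808659 134.        ]
tri [ 3.48827031 42.78751395] top-only [ 4.12812864 41.55538586] scene-only [ 2.7662589  42.93176665]
moved top [-36.41134088   2.75820294]
```

jog_arm --pt "0 0 0 -0.2 -2 -2.5 0" --pt "0 0 0 -0.2 -2 -2.5 0" --pt "0 0 0 -0.2 -2 -2.5 0" --pt "0 0 0 0 -0.5 -2.5 0" --pt "0 0 0 0 0 0 0" --pt "0 0 0 -0.08 -0.49 0 0" --pt "0 0 0 -0.08 -0.49 0 0" --pt "0 0 0 -0.08 -0.49 0 0" --pt "0 0 0 -0.08 -0.49 0 0" --pt "0 0 0 0 0 0 0"

```text
time: 8.18
ee_pos: [625.3, 121.9, 205.3]
tool_rot: [[0.987, -0.16, 0.001], [-0.16, -0.987, 0.0], [0.001, -0.0, -1.0]]
contact_force: [0.8, 1.9, 0.9]
grip_width: 0.5
gripper_force: 0.8
```

jog_arm --pt "0 0 0 -0.08 -0.49 0 0" --pt "0 0 0 -0.08 -0.49 0 0" --pt "0 0 0 -0.08 -0.49 0 0" --pt "0 0 0 -0.08 -0.49 0 0" --pt "0 0 0 -0.08 -0.49 0 0" --pt "0 0 0 -0.08 -0.49 0 0" --pt "0 0 0 0 0 0 0"

```text
time: 9.05
ee_pos: [620.3, 91.9, 204.5]
tool_rot: [[0.987, -0.161, -0.001], [-0.161, -0.987, -0.001], [-0.0, 0.001, -1.0]]
contact_force: [0.0, 0.7, 1.1]
grip_width: 0.4
gripper_force: 0.7
```

```bash
python3 - <<'E'
from h import *
from cell import camera
c=camera('scene');np.savez('s3.npz',**c)
cv2.imwrite('pics/c4.png',cv2.resize(c['color'][130:250,180:300],(600,600),interpolation=cv2.INTER_CUBIC))
E
```

```text
(no output)
```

View pics/c4.png

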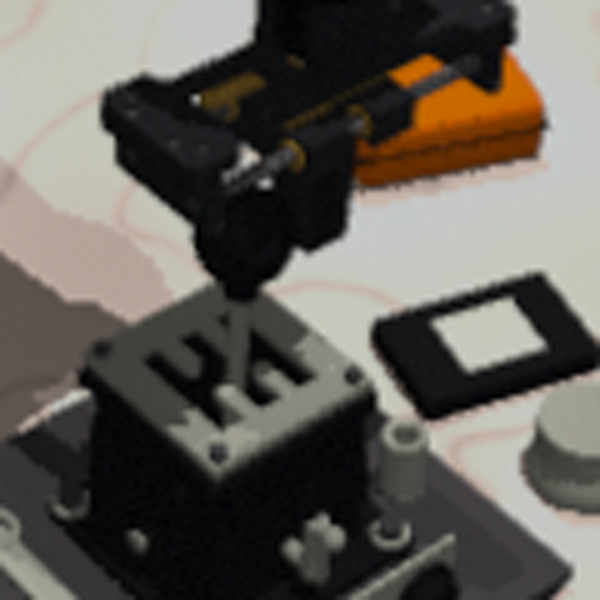

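The ball is visible beside the finger, with its left edge at u≈195 and its bottom at v≈288, so its centre is about (243,240). The rod is in the cross slot near the middle.

```bash
python3 - <<'E'
from h import *
s=np.load('s3.npz')
y=np.radians(-9.2);R=np.array([[np.cos(y),-np.sin(y)],[np.sin(y),np.cos(y)]])
for p in((243,240),(245,238)):
    k=onz(s,(180+p[0]/5-.4,130+p[1]/5-.4),210.7);print(R.T@(k[:2]-(606.4,43.7)))
E
```

```text
[5.94438382 7.17080156]
[5.41879487 8.76251196]
```

jog_arm --pt "0 0 0 -0.06 -0.37 0 0" --pt "0 0 0 -0.06 -0.37 0 0" --pt "0 0 0 0 0 0 0"

```text
time: 9.48
ee_pos: [619.1, 84.7, 204.6]
tool_rot: [[0.987, -0.161, -0.0], [-0.161, -0.987, -0.0], [-0.0, 0.0, -1.0]]
contact_force: [0.4, 0.8, 0.9]
grip_width: 0.4
gripper_force: 0.8
```

jog_arm --pt "0 0 0 0.3 2 0 0" --pt "0 0 0 0.5 3 0 0" --pt "0 0 0 1 4 3 0" --pt "0 0 0 1 4 3 0" --pt "0 0 0 1 0 3 0" --pt "0 0 0 1 0 0 0" --pt "0 0 0 0 0 0 0"

```text
time: 10.35
ee_pos: [667.2, 216.0, 293.5]
tool_rot: [[0.987, -0.16, -0.002], [-0.16, -0.987, -0.001], [-0.001, 0.001, -1.0]]
contact_force: [-0.6, 0.2, -0.8]
grip_width: 0.4
gripper_force: 0.0
```

```bash
python3 - <<'E'
from h import *
from cell import camera
c=camera('scene');t=camera('top');np.savez('s4.npz',**c);np.savez('t4.npz',**t)
v=np.hstack([cv2.resize(c['color'][150:250,190:290],(390,390),interpolation=cv2.INTER_CUBIC),cv2.resize(t['color'][150:270,215:335],(390,390),interpolation=cv2.INTER_CUBIC)]);cv2.imwrite('pics/c5.png',v)
E
```

```text
(no output)
```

View pics/c5.png

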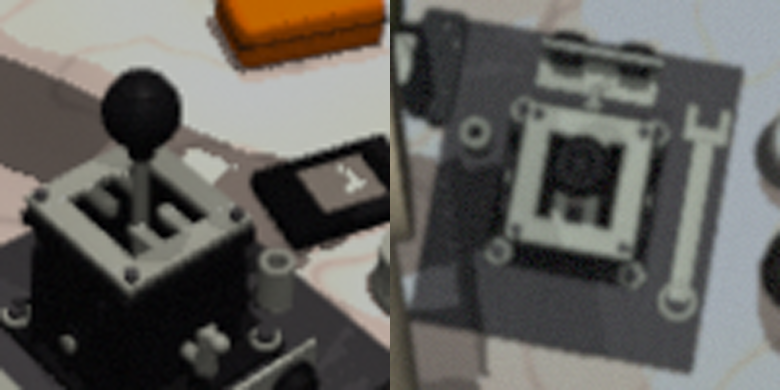

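The knob is at scene crop (141,111) and top crop (579,162), and the rod is upright in the middle.

```bash
python3 - <<'E'
from h import *
s=np.load('s4.npz');t=np.load('t4.npz')
S=lambda u,v:(190+u/3.9-.4,150+v/3.9-.4);T=lambda u,v:(215+(u-390)/3.25-.35,150+v/3.25-.35)
y=np.radians(-9.2);R=np.array([[np.cos(y),-np.sin(y)],[np.sin(y),np.cos(y)]])
k,e=tri(ray(s,S(141,111)),ray(t,T(579,162)));print(k,e)
ks=onz(s,S(141,111),211);kt=onz(t,T(579,162),211)
print(R.T@(k[:2]-(609.5,43.5)),R.T@(kt[:2]-(610.9,45.0)),R.T@(ks[:2]-(606.4,43.7)))
# displacement from left-limit measurement (known y +42)
k0=onz(t,T(523,154),205.3);print('top moved',R.T@(kt[:2]-k0[:2]));k0=onz(s,S(194,89),205.3);print('scene moved',R.T@(ks[:2]-k0[:2]))
E
```

```text
[614.18174491  44.27720542 213.55383444] 4.751587791842632
[4.49725966 1.51573059] [5.00355422 1.74394271] [3.96764085 1.62958651]
top moved [  0.95507362 -40.47533565]
scene moved [  1.20138195 -41.30218015]
```

jog_arm --pt "0 0 0 0.1 -3 0 0" --pt "0 0 0 0.1 -3 0 0" --pt "0 0 0 0 -3 0 0" --pt "0 0 0 0 -3 0 0" --pt "0 0 0 0 -3 0 0" --pt "0 0 0 0 -3.2 0 0" --pt "0 0 0 0 0 0 0" --pt "0 0 0 0 0 -3 0" --pt "0 0 0 0 0 -3 0" --pt "0 0 0 0 0 -2.9 0" --pt "0 0 0 0 0 0 0" --pt "0 0 0 -0.49 0.08 0 0" --pt "0 0 0 -0.49 0.08 0 0" --pt "0 0 0 -0.49 0.08 0 0" --pt "0 0 0 -0.49 0.08 0 0" --pt "0 0 0 -0.49 0.08 0 0" --pt "0 0 0 -0.49 0.08 0 0" --pt "0 0 0 0 0 0 0"

```text
time: 12.7
ee_pos: [639.9, 37.9, 206.2]
tool_rot: [[0.987, -0.16, 0.001], [-0.16, -0.987, -0.0], [0.001, -0.0, -1.0]]
contact_force: [1.9, -0.1, 1.7]
grip_width: 0.6
gripper_force: 1.0
```

jog_arm --pt "0 0 0 -0.3 0.05 0 0" --pt "0 0 0 -0.3 0.05 0 0" --pt "0 0 0 -0.3 0.05 0 0" --pt "0 0 0 0 0 0 0"

```text
time: 13.2
ee_pos: [630.5, 39.5, 205.7]
tool_rot: [[0.987, -0.16, -0.0], [-0.16, -0.987, 0.0], [-0.0, -0.0, -1.0]]
contact_force: [2.4, 0.5, 1.5]
grip_width: 0.2
gripper_force: 1.1
```

jog_arm --pt "0 0 0 -0.4 0.065 0 0" --pt "0 0 0 -0.4 0.065 0 0" --pt "0 0 0 -0.4 0.065 0 0" --pt "0 0 0 -0.4 0.065 0 0" --pt "0 0 0 -0.4 0.065 0 0" --pt "0 0 0 -0.4 0.065 0 0" --pt "0 0 0 -0.4 0.065 0 0" --pt "0 0 0 -0.4 0.065 0 0" --pt "0 0 0 0 0 0 0"

```text
time: 14.32
ee_pos: [598.3, 44.7, 205.6]
tool_rot: [[0.987, -0.16, -0.001], [-0.16, -0.987, 0.0], [-0.001, 0.0, -1.0]]
contact_force: [2.1, 0.9, -1.2]
grip_width: 0.2
gripper_force: 0.5
```

jog_arm --pt "0 0 0 -0.2 0.03 0 0" --pt "0 0 0 -0.1 0.02 0 0" --pt "0 0 0 0 0 0 0"

```text
time: 14.7
ee_pos: [595.7, 45.1, 205.7]
tool_rot: [[0.987, -0.16, -0.0], [-0.16, -0.987, -0.0], [-0.0, 0.0, -1.0]]
contact_force: [3.2, 0.6, -1.8]
grip_width: 0.7
gripper_force: 1.3
```

Now I'll go in 1 mm steps, watching the force.

jog_arm --pt "0 0 0 -0.1 0.02 0 0" --pt "0 0 0 -0.1 0.02 0 0" --pt "0 0 0 0 0 0 0"

```text
time: 15.08
ee_pos: [593.7, 45.5, 205.8]
tool_rot: [[0.987, -0.16, -0.0], [-0.16, -0.987, -0.0], [-0.0, 0.0, -1.0]]
contact_force: [1.5, 0.1, -1.3]
grip_width: 0.7
gripper_force: 1.3
```

jog_arm --pt "0 0 0 -0.1 0.02 0 0" --pt "0 0 0 0 0 0 0"

```text
time: 15.32
ee_pos: [592.8, 45.7, 205.8]
tool_rot: [[0.987, -0.16, 0.0], [-0.16, -0.987, -0.0], [0.0, 0.0, -1.0]]
contact_force: [2.8, -0.2, -2.9]
grip_width: 0.4
gripper_force: 1.3
```

jog_arm --pt "0 0 0 -0.1 0.02 0 0" --pt "0 0 0 0 0 0 0"

```text
time: 15.58
ee_pos: [592.0, 45.9, 205.7]
tool_rot: [[0.987, -0.16, 0.001], [-0.16, -0.987, -0.0], [0.001, 0.0, -1.0]]
contact_force: [4.6, 0.1, -3.8]
grip_width: 0.5
gripper_force: 2.4
```

jog_arm --pt "0 0 0 -0.1 0.02 0 0" --pt "0 0 0 0 0 0 0"

```text
time: 15.82
ee_pos: [591.4, 46.0, 205.7]
tool_rot: [[0.987, -0.16, 0.002], [-0.16, -0.987, -0.0], [0.002, -0.0, -1.0]]
contact_force: [8.0, -1.5, -4.6]
grip_width: 0.2
gripper_force: 4.0
```

jog_arm --pt "0 0 0 -0.07 0.01 0 0" --pt "0 0 0 0 0 0 0"

```text
time: 16.08
ee_pos: [591.1, 46.0, 205.7]
tool_rot: [[0.987, -0.161, 0.003], [-0.161, -0.987, -0.0], [0.003, -0.0, -1.0]]
contact_force: [10.1, -1.2, -5.7]
grip_width: 0.6
gripper_force: 5.2
```

jog_arm --pt "0 0 0 1 -0.16 0 0" --pt "0 0 0 2 -0.3 0 0" --pt "0 0 0 1 -0.1 3 0" --pt "0 0 0 0 0 4 0" --pt "0 0 0 0 3 3 0" --pt "0 0 0 0 5 0 0" --pt "0 0 0 0 5 0 0" --pt "0 0 0 0 4 0 0" --pt "0 0 0 0 0 0 0"

```text
time: 17.2
ee_pos: [629.4, 213.2, 305.4]
tool_rot: [[0.988, -0.157, -0.001], [-0.157, -0.988, 0.0], [-0.001, 0.0, -1.0]]
contact_force: [-0.4, -0.9, -0.2]
grip_width: 0.5
gripper_force: 0.0
```

```bash
python3 - <<'E'
from h import *
from cell import camera
c=camera('scene');t=camera('top');np.savez('s5.npz',**c);np.savez('t5.npz',**t)
v=np.hstack([cv2.resize(c['color'][150:250,190:290],(390,390),interpolation=cv2.INTER_CUBIC),cv2.resize(t['color'][150:270,215:335],(390,390),interpolation=cv2.INTER_CUBIC)]);cv2.imwrite('pics/c6.png',v)
E
```

```text
(no output)
```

View pics/c6.png

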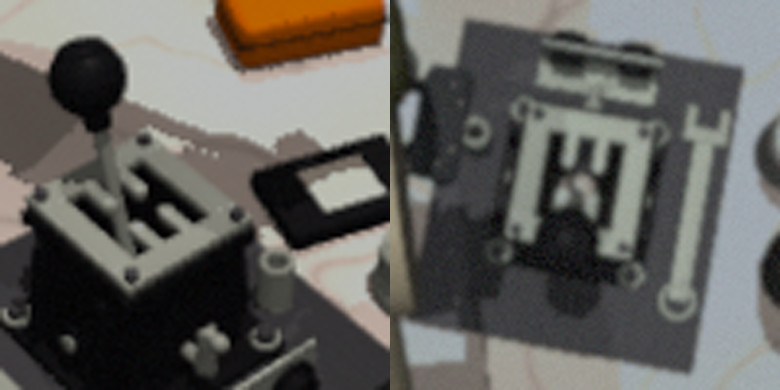

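The knob is now at scene crop (87,77) and top crop (570,237). The rod is in the middle track, leaning towards the driver. I'll check the number, and hand in if it agrees.

```bash
python3 - <<'E'
from h import *
from cell import arm
s=np.load('s5.npz');t=np.load('t5.npz')
S=lambda u,v:(190+u/3.9-.4,150+v/3.9-.4);T=lambda u,v:(215+(u-390)/3.25-.35,150+v/3.25-.35)
y=np.radians(-9.2);R=np.array([[np.cos(y),-np.sin(y)],[np.sin(y),np.cos(y)]])
k,e=tri(ray(s,S(87,77)),ray(t,T(570,237)));r=R.T@(k[:2]-(609.5,43.5));print(k,e,r)
if abs(r[0]+50)<4.5 and abs(r[1])<5: print(arm.job_done())
E
```

```text
[562.25552553  50.71854345 206.93471224] 1.4726295023937128 [-47.79084337  -0.42781667]
the job is handed in; nothing more can be done
None
```

The lever is fully home in fourth and the job is handed in: it came up against the end stop at about 10 N, the cameras put the knob at x ≈ -48 mm, y ≈ 0 (nominal -50, 0), and the arm is clear at 17 s.

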